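# Release the ram from the ratchet clamp

## Task

Two ratchet clamps stand on the bench. On the one that holds the fat, short ram, flip the pawl (the lever with the T-handle) over until it lies back on its rests, then draw the moving jaw (the block with the upright post) all the way back to its open stop. Leave the pawl of the other clamp, which holds a slim tube, locked.

Things in the scene. Friction and masses are not known exactly. Their poses are not given: they have to be found in the camera images.
- clamp: Clamp to open: grey, fixed, base 310x110x14 mm, a fat ram (49 mm across) lying across it at x 81-131, top z 64; the other clamp holds a 29 mm tube; they may swap sides. Origin: centre of the underside, on the bench; x along the clamp to the fixed jaw (x 132-160, top z 78), away from the robot within 0.3 rad; y across, z up. All mm here are in this frame.
- pawl (a joint): Pawl of this clamp, rad. T-handle: bar along y, 74 mm long, 14 thick, y=0, on a 75 mm lever from a pin at x -70, z 51.5 (cheeks to z 62). 0: locked, T at x -22, z 109, leaning to the jaws. Grows as T swings up and back to -x: 0.7 upright (x -70, z 126), 2.0 stop, T lies on rests at x -142, z 71. Free, falls by its weight (0.12 kg) to the side it leans. Locked, the jaw backs up 7 mm at most.
- jaw (a joint): m the moving jaw of this clamp is drawn back to -x; 0 closed on the ram (starts 0.001-0.004), 0.06 open stop. Slides with 3 N friction, stays where left. Jaw block 35 x 90 mm, top z 66. Upright steel post on it, 18 mm across, z 66-125, with a 28 mm wide cap to z 135; post axis at x = 62.5 mm minus this value, y 0. A toothed bar, tooth tops z 40, runs from the jaw to -x.
- spare_pawl (a joint): Pawl of the other clamp (with the slim tube), rad, same build: 0 is locked, and it must stay locked.

How it is judged:
On the way, in this order (a step that is already met when the one before it is completed fails the run):
1. the pawl is flipped back past upright while the jaw is still closed (value of joint pawl above 1.5 rad and value of joint jaw below 0.015 m), for 0.2 s.
2. the jaw is drawn back to its open stop (value of joint jaw above 0.05 m), for 0.2 s.
At the end, for the whole second after the job is handed in: The pawl lies flipped back (over 1.5 of 2.0 rad), the jaw is within 10 mm of its open stop (over 50 of 60 mm) and at rest, and the other clamp's pawl is still engaged (under 0.3 rad) (value of joint pawl above 1.5 rad and value of joint jaw above 0.05 m and velocity of joint jaw between -0.01 and 0.01 m/s and value of joint spare_pawl below 0.3 rad); the robot touches nothing.
It fails at once if the other clamp's pawl is flipped (value of joint spare_pawl above 0.6 rad).
It also fails if it takes over 45 s, if anything falls off the work surface, if the arm or the gripper's body presses on something with over 40 N, if the wrist force passes 120 N, or if a joint passes its speed limit or range.

## Robot

A 7-joint arm with a two-finger parallel gripper is mounted at the origin on the work surface. World frame = base frame: x ahead of the robot, y to its left, z up, the work surface at z = 0. Lengths are in m, angles in rad, forces in N, time in s.
With the tool pointing down it reaches from about 0.425 to 1.025 m from the base axis. Payload 9.4 kg.
Tool frame: the origin (TCP) lies midway between the tips of the shut fingers; the grasp point (between the pads) lies 19 mm behind it (env.grip_point_offset is the distance from the TCP to the grasp point, in m); y points along the fingers, x is the direction in which the jaws open and shut, and the axes are right-handed (so a half turn about y gives the same grasp; the last joint's range is limited). The gripper opens to 93 mm and grips with 3 to 60 N. Pads are 15 mm wide; open, the fingers measure 128 mm over their backs; the gripper's body (75 mm by 188 mm) begins 65 mm behind the grasp point.
Start: joints at [-1.324, 0.599, -0.003, 1.599, 0.002, 0.943, -0.08], TCP at [0.231, 0.687, 0.219] pointing down, gripper open.
Joint ranges: [-2.57, 2.57], [-0.35, 1.97], [-1.29, 1.29], [0.11, 2.56], [-1.05, 4.19], [0.11, 1.86], [-2.63, 2.63]. Speed limits (rad/s): [2.22, 2.22, 3.01, 3.01, 3.14, 3.14, 3.14].

## Interface

Orientations are given as a rotation vector (axis times angle).
In Python, from cell import env, cams, spotter gives the robot as it stands.
- The arm moves only by the shell command python3 -m crank 'ROWS'. ROWS is JSON, a list of rows, each an object of numbers: "x", "y", "z": the shift along the tool's x, y, z in m; "ax", "ay", "az": the turn, a rotation vector about the tool's x, y, z in rad; "jaw": the finger opening in m, from 0 to 0.093. In form: [{"x": .., "y": .., "z": .., "ax": .., "ay": .., "az": .., "jaw": ..}, ...]. A call has 1 to 8 rows; each row is the pose to reach, as a shift and turn from the pose measured when the call began, along the tool's axes at that moment; what a row does not reach only later rows make up. A row lasts 1/10 s, in which the tool goes at most 50 mm and 8.59 degrees, less where a joint would pass 70% of its speed; a pose out of reach is approached as far as the arm can. A call with a gripper value outside its range is refused whole. The fingers move at their own pace and stop on an object; the grip force is fixed at half the most. Time passes only in rows, so rows that repeat a pose let the fingers close. It gives the time, the measured TCP pose, the force and the opening at its end, in the units of the state.
- env.observe(): the state, without advancing time (a new reading comes with each control period).
- cams.camera(name): name is "scene" or "top" or "wrist"; returns the picture (384x512x3 uint8, red, green, blue); there is no depth.
- cams.camera_params(name): a dict with "fov_y" (degrees; the focal length in pixels is half the picture's height over the tangent of half this angle, whatever the lens; pixels are square), "cx", "cy" (the principal point, pixels), "xyz" and "rotation" of the camera in the world. Camera axes: x right, y up, looking along -z (the intrinsics and any distortion apply to the point x, -y, -z); pixel columns grow to the right and rows downward; lengths in m; the calibration is good to about 2 mm. A picture is of the moment at which its call begins: read the wrist's pose just before it. camera_params takes no time and is no camera call; for the wrist camera it gives the pose at the moment of the call.
- env.finish_job(): hands the job in, once; it reports no verdict.
Trained networks look in the newest picture that a camera, given by its name, has taken for a name from the list of things; names that differ only in an ending like _2 or _b are one class to them, and where a whole thing is asked for, a point or a joint stands for the part that bears it (a point fixed in the world has none). Each returns a list of dicts, best first, with "confidence" (0 to 1); they miss things now and then, are a little off and sometimes report something else, mostly with a low value. They report only what shows in the picture. A call takes as long as a camera call.
- spotter.find_in(thing, camera): "location" ([x, y, z] in m, in the coordinates of the camera as it stood for that picture, good to about 4 mm: the middle of the surface that is visible of it).
The state is a dict: "time_s": time; "joint_pos": joint angles; "qvel": joint speeds; "joint_torque": joint torques, N m; "ee_pos": TCP position; "eef_rot": TCP orientation; "force": force on the tool from outside, world axes, zero at the start; "wrist_torque": the same for the moment, N m; "finger_gap": finger opening in m.
Only numpy, scipy, OpenCV 4.12 (cv2) and the standard library are available. Lean on these libraries where they do the work, as an engineer would, in place of code of your own. Each camera call takes 0.05 s, during which the arm holds its last target.

## Working session

There is one attempt and no reset: what is moved stays moved. The work goes in short steps, Python scripts to look and compute and a shell command to move; the robot and the scene stay as the last step left them, time stands still between calls to the robot, and variables do not carry over. Pictures are saved under pics/ and viewed, and the job is handed in when it is done.

```bash
ls; mkdir -p pics
python3 - <<'E'
from cell import env,cams,spotter
import cv2,numpy as np
s=env.observe(); print({k:np.round(v,3).tolist() for k,v in s.items()})
for n in ["scene","top"]:
    im=cams.camera(n); cv2.imwrite(f"pics/{n}0.png",im[:,:,::-1])
    p=cams.camera_params(n); print(n,p)
    for t in ["clamp","pawl","jaw","spare_pawl"]:
        for d in spotter.find_in(t,n):
            w=np.array(p["rotation"]).reshape(3,3)@np.array(d["location"])+p["xyz"] if np.size(p["rotation"])==9 else d["location"]
            print(t,round(d["confidence"],2),np.round(w,3))
E
```

```text
pics
{'time_s': 0.0, 'joint_pos': [-1.324, 0.6, -0.003, 1.6, 0.002, 0.943, -0.08], 'qvel': [0.0, -0.001, -0.001, -0.001, 0.0, 0.0, -0.0], 'joint_torque': [0.0, -76.508, 1.498, -25.234, -0.052, 0.017, 0.0], 'ee_pos': [0.231, 0.687, 0.218], 'eef_rot': [-1.346, -0.967, 0.969], 'force': [0.65, -1.271, -0.37], 'wrist_torque': [-0.045, 0.006, -0.05], 'finger_gap': 0.093}
scene {'fov_y': 50.59915250691301, 'cx': 251.96955387402573, 'cy': 189.16851120905147, 'xyz': array([ 0.7714127 , -0.48138186,  0.4752387 ]), 'rotation': array([0.90619316, 0.25612246, 0.45827833])}
clamp 0.69 [ 0.196  0.051 -0.774]
pawl 0.59 [ 0.108  0.101 -0.806]
jaw 0.72 [ 0.194  0.053 -0.776]
spare_pawl 0.67 [-0.09  -0.063 -0.537]
spare_pawl 0.25 [ 0.195  0.052 -0.777]
top {'fov_y': 45.61751212066579, 'cx': 262.03082765822325, 'cy': 197.0810294749725, 'xyz': array([ 0.41745649, -0.02646559,  0.90516081]), 'rotation': array([ 0.1405121 , -0.09088604, -1.57207395])}
clamp 0.7 [-0.184 -0.011 -0.895]
pawl 0.82 [-0.191 -0.005 -0.815]
spare_pawl 0.61 [ 0.178 -0.05  -0.802]
```

View pics/scene0.png

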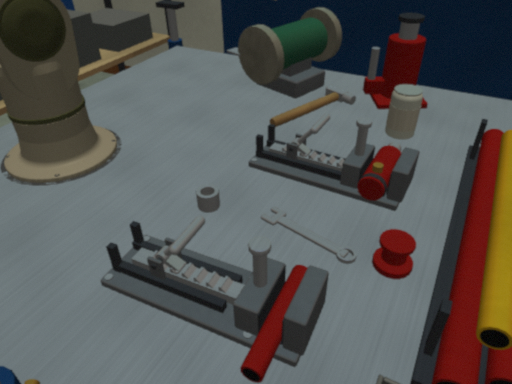

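View pics/top0.png

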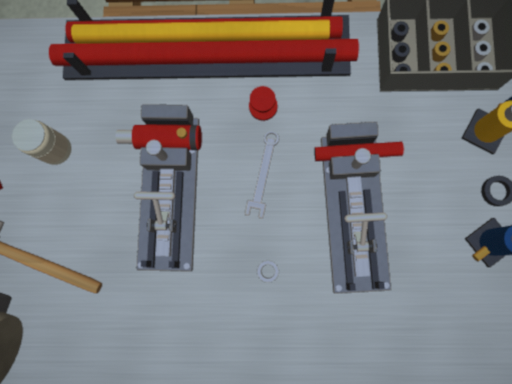

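The fat ram (short, red) is on the left clamp: top image around (165,135), scene image around (380,172). The slim tube is on the right one. I'll zoom in to measure the pose.

Run:
```python
import cv2
a=cv2.imread("pics/top0.png")[90:285,110:220]; cv2.imwrite("pics/topc.png",cv2.resize(a,None,fx=3,fy=3,interpolation=cv2.INTER_CUBIC))
a=cv2.imread("pics/scene0.png")[80:220,235:435]; cv2.imwrite("pics/scenec.png",cv2.resize(a,None,fx=4,fy=4,interpolation=cv2.INTER_CUBIC))
```

```text
(no output)
```

View pics/topc.png

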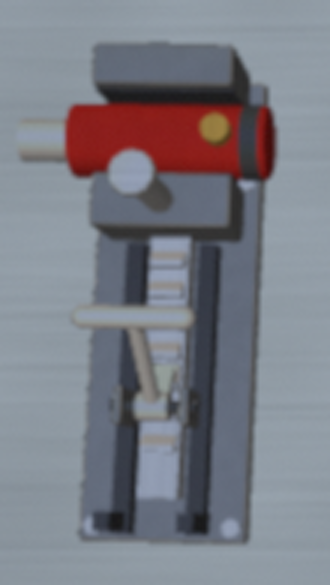

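View pics/scenec.png

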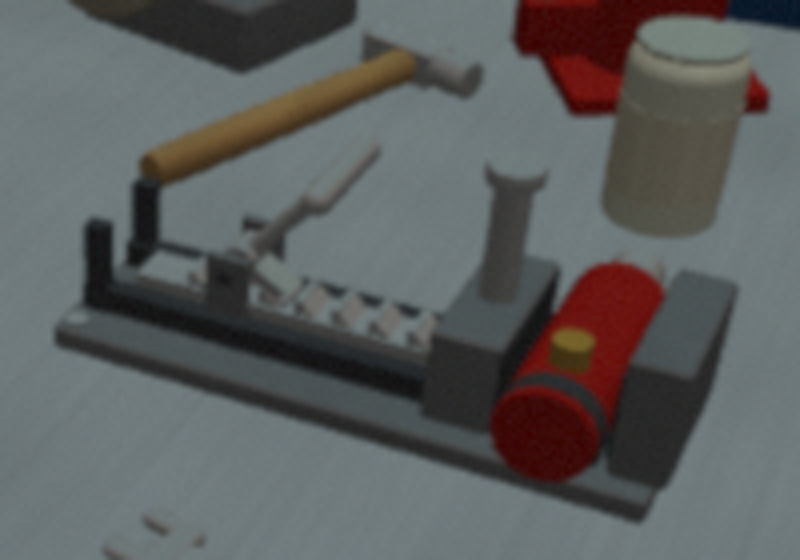

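```bash
cat > h.py <<'E'
from cell import env,cams,spotter
import numpy as np,cv2
from scipy.spatial.transform import Rotation as R
from scipy.optimize import least_squares
def proj(P,p,H=384):
    f=H/2/np.tan(np.radians(p["fov_y"])/2)
    c=R.from_rotvec(p["rotation"]).inv().apply(np.atleast_2d(P)-p["xyz"])
    return np.c_[p["cx"]+f*c[:,0]/-c[:,2], p["cy"]-f*c[:,1]/-c[:,2]]
def toW(P,c): # clamp frame m
    P=np.atleast_2d(P); return R.from_euler('z',c[2]).apply(P)+[c[0],c[1],0]
E
python3 - <<'E'
from h import *
T=[((-155,55,14),(80,538)),((-155,-55,14),(247,541)),((132,45,78),(95,88)),((132,-45,78),(238,93)),((60,0,135),(131,172)),((-22,0,109),(133,317)),((-22,37,109),(74,316)),((-22,-37,109),(192,317)),((155,-55,14),(267,85))]
S=[((-22,37,109),(376,148)),((-22,-37,109),(315,203)),((60,0,135),(516,168)),((-155,-55,14),(57,330)),((155,-55,14),(645,503)),((160,45,78),(737,287)),((132,45,78),(683,275))]
tp,sp=cams.camera_params("top"),cams.camera_params("scene")
A=np.array([t[0] for t in T])/1e3; a=np.array([t[1] for t in T])/3+[110,90]
B=np.array([t[0] for t in S])/1e3; b=np.array([t[1] for t in S])/4+[235,80]
f=lambda c,A,a,B,b:np.r_[(proj(toW(A,c),tp)-a).ravel(),(proj(toW(B,c),sp)-b).ravel()]
r=least_squares(f,[.45,.15,0],args=(A,a,B,b),loss='soft_l1')
print(r.x); print(np.round(r.fun.reshape(-1,2),1))
s=env.observe()
print(R.from_rotvec(s["eef_rot"]).as_matrix().round(3))
E
```

```text
[ 0.56184615  0.18830207 -0.03158856]
[[-1.1  0.3]
 [-0.6  1. ]
 [-0.7 -2.2]
 [-1.3 -3. ]
 [ 0.4 -0.5]
 [ 0.7 -0.2]
 [-0.2 -0.4]
 [ 1.7  0.3]
 [ 0.6 -1.1]
 [-1.3 -0.5]
 [-1.4  1.7]
 [-0.  -0.7]
 [-1.8 -1. ]
 [ 0.2  1.3]
 [ 1.1 -0.6]
 [-0.9 -1.3]]
[[ 0.318  0.    -0.948]
 [ 0.948 -0.     0.318]
 [-0.    -1.    -0.   ]]
```

```bash
cat >> h.py <<'E'
C=[0.5618,0.1883,-0.0316]
def delta(xc,yc,z):
    s=env.observe(); M=R.from_rotvec(s["eef_rot"])
    w=toW([xc,yc,z],C)[0]; d=w-s["ee_pos"]
    Rt=np.array([[0,0,-1],[1,0,0],[0,-1,0]]).astype(float) # tool x=cy, y=-z, z=-x
    Rg=R.from_euler('z',C[2])*R.from_matrix(Rt)
    print("shift",M.inv().apply(d).round(4),"turn",(M.inv()*Rg).as_rotvec().round(4))
def here():
    s=env.observe(); w=s["ee_pos"]
    c=R.from_euler('z',-C[2]).apply(np.array(w)-[C[0],C[1],0]); print("clamp-frame tcp",c.round(4),"F",np.round(s["force"],2),"t",s["time_s"],"gap",s["finger_gap"])
E
python3 - <<'E'
from h import *
tp,sp=cams.camera_params("top"),cams.camera_params("scene")
f=lambda X:np.r_[proj(X,tp)[0]-[30,133],proj(X,sp)[0]-[408,90]]
r=least_squares(f,[.6,.33,.1]);print("jar top",r.x,r.fun)
delta(.015,0,.218)
E
```

```text
jar top [0.65515289 0.42165178 0.11153907] [ 0.2253147   0.70064391  0.81256956 -0.2267784 ]
shift [-0.3634  0.0006 -0.4871] turn [ 0.     -0.2921 -0.    ]
```

```bash
python3 -m crank '[{"x":-0.03,"z":-0.04,"jaw":0},{"x":-0.06,"z":-0.08,"jaw":0},{"x":-0.09,"z":-0.12,"jaw":0},{"x":-0.12,"z":-0.16,"ay":-0.05,"jaw":0},{"x":-0.15,"z":-0.2,"ay":-0.1,"jaw":0},{"x":-0.18,"z":-0.24,"ay":-0.15,"jaw":0},{"x":-0.21,"z":-0.28,"ay":-0.2,"jaw":0},{"x":-0.24,"z":-0.32,"ay":-0.25,"jaw":0}]'; python3 -c "
from h import *
here();delta(.015,0,.2)"
```

```text
clamp-frame tcp [-0.3468  0.4883  0.2186] F [-0.29  0.31  0.8 ] t 0.5 gap 0.09300643875571257
shift [-0.3634  0.0186 -0.4871] turn [ 0.     -0.2921 -0.    ]invalid input
```

```bash
python3 -m crank '[{"x":-0.03,"y":0.0,"z":-0.04,"ax":0.0,"ay":0.0,"az":0.0,"jaw":0.0},{"x":-0.06,"y":0.0,"z":-0.08,"ax":0.0,"ay":0.0,"az":0.0,"jaw":0.0}]'; python3 -c "
from h import *
here();delta(.015,0,.2)"
```

```text
time_s: 0.7
ee_pos: [0.2867, 0.6049, 0.2181]
eef_rot: [-1.344, -0.97, 0.97]
force: [1.4, -0.9, 0.6]
finger_gap: 0.0815
clamp-frame tcp [-0.2881  0.4077  0.2181] F [ 1.44 -0.92  0.56] t 0.7 gap 0.0814978181250263
shift [-0.3044  0.018  -0.4067] turn [-3.00e-04 -2.89e-01  1.00e-04]
```

```bash
python3 -m crank '[{"x":-0.03,"y":0.0,"z":-0.04,"ax":0.0,"ay":0.0,"az":0.0,"jaw":0.0},{"x":-0.06,"y":0.0,"z":-0.08,"ax":0.0,"ay":0.0,"az":0.0,"jaw":0.0},{"x":-0.09,"y":0.0,"z":-0.12,"ax":0.0,"ay":0.0,"az":0.0,"jaw":0.0},{"x":-0.12,"y":0.0,"z":-0.16,"ax":0.0,"ay":-0.1,"az":0.0,"jaw":0.0},{"x":-0.15,"y":0.0,"z":-0.2,"ax":0.0,"ay":-0.2,"az":0.0,"jaw":0.0},{"x":-0.18,"y":0.0,"z":-0.24,"ax":0.0,"ay":-0.289,"az":0.0,"jaw":0.0},{"x":-0.21,"y":0.0,"z":-0.28,"ax":0.0,"ay":-0.289,"az":0.0,"jaw":0.0},{"x":-0.24,"y":0.0,"z":-0.32,"ax":0.0,"ay":-0.289,"az":0.0,"jaw":0.0}]'; python3 -c "
from h import *
here();delta(.015,0,.2)"
```

```text
time_s: 1.5
ee_pos: [0.5158, 0.2744, 0.2184]
eef_rot: [-1.224, -1.186, 1.185]
force: [-0.1, 0.9, 0.8]
finger_gap: 0.0178
clamp-frame tcp [-0.0487  0.0846  0.2184] F [-0.11  0.9   0.85] t 1.5 gap 0.017838817367376428
shift [-0.0846  0.0184 -0.0637] turn [0.0003 0.     0.0006]
```

```bash
python3 -m crank '[{"x":-0.04,"y":0.0,"z":-0.03,"ax":0.0,"ay":0.0,"az":0.0,"jaw":0.0},{"x":-0.085,"y":0.0,"z":-0.06,"ax":0.0,"ay":0.0,"az":0.0,"jaw":0.0},{"x":-0.085,"y":0.018,"z":-0.064,"ax":0.0,"ay":0.0,"az":0.0,"jaw":0.0},{"x":-0.085,"y":0.018,"z":-0.064,"ax":0.0,"ay":0.0,"az":0.0,"jaw":0.0},{"x":-0.085,"y":0.018,"z":-0.064,"ax":0.0,"ay":0.0,"az":0.0,"jaw":0.0}]'
python3 - <<'E'
from h import *
here();delta(.015,0,.095)
for n in ["wrist","scene"]:
    im=cams.camera(n); cv2.imwrite(f"pics/{n}1.png",im[:,:,::-1])
E
```

```text
time_s: 2.0
ee_pos: [0.5764, 0.1883, 0.2003]
eef_rot: [-1.222, -1.186, 1.186]
force: [0.1, 0.3, 0.1]
finger_gap: 0.0005
clamp-frame tcp [0.0146 0.0004 0.2003] F [0.06 0.32 0.13] t 2.0 gap 0.00047000347718252394
shift [-0.0005  0.1053 -0.0005] turn [-0.001   0.0007  0.0009]
```

View pics/wrist1.png

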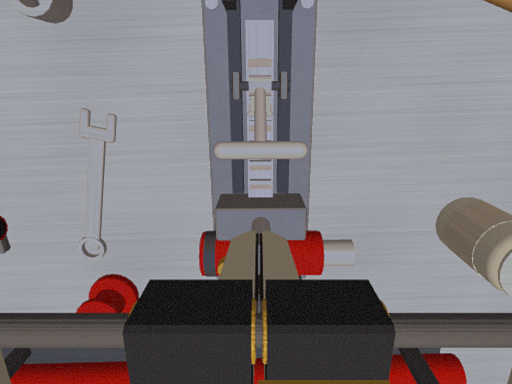

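View pics/scene1.png

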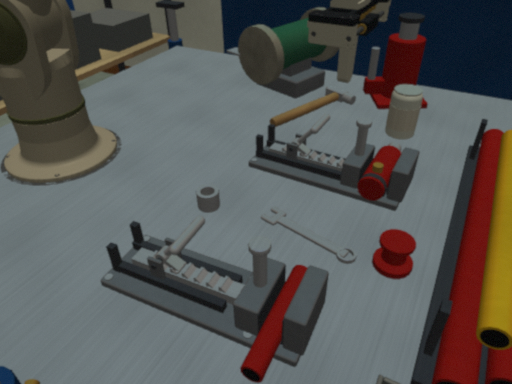

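The wrist view shows the shut fingers (col 259) centred on the clamp, with the T at (262,150) behind them and the post beneath and beyond them. I'm descending between T and post.

```bash
python3 -m crank '[{"x":0.0,"y":0.04,"z":0.0,"ax":0.0,"ay":0.0,"az":0.0,"jaw":0.0},{"x":0.0,"y":0.08,"z":0.0,"ax":0.0,"ay":0.0,"az":0.0,"jaw":0.0},{"x":0.0,"y":0.103,"z":0.0,"ax":0.0,"ay":0.0,"az":0.0,"jaw":0.0},{"x":0.0,"y":0.103,"z":0.0,"ax":0.0,"ay":0.0,"az":0.0,"jaw":0.0}]'
python3 - <<'E'
from h import *
here();delta(-.06,0,.098)
im=cams.camera("scene"); cv2.imwrite("pics/scene2.png",cv2.resize(im[60:220,235:435,::-1],None,fx=3,fy=3))
E
```

```text
time_s: 2.5
ee_pos: [0.5742, 0.1906, 0.0957]
eef_rot: [-1.218, -1.187, 1.192]
force: [0.3, -0.6, 0.4]
finger_gap: 0.0004
clamp-frame tcp [0.0123 0.0027 0.0957] F [ 0.28 -0.56  0.39] t 2.5 gap 0.00036149956564804104
shift [-0.0023 -0.002   0.0723] turn [-0.0041  0.0052  0.0001]
```

View pics/scene2.png

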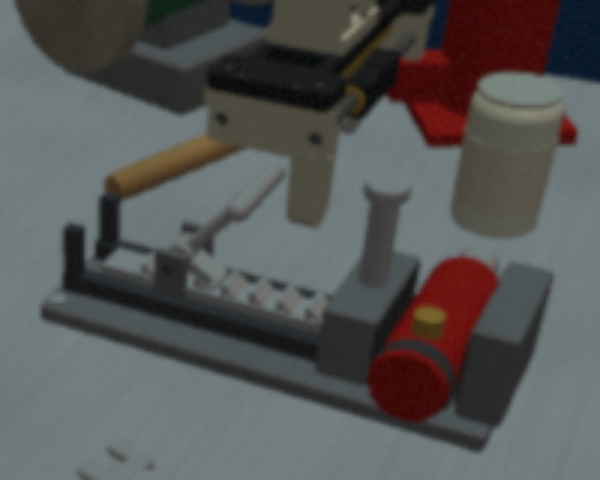

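Fingers sit between the T and the post (tip at (303,222) in the crop). Now I'll sweep toward -x.

```bash
python3 -m crank '[{"x":-0.002,"y":0.0,"z":0.013,"ax":0.0,"ay":0.0,"az":0.0,"jaw":0.0},{"x":-0.002,"y":0.0,"z":0.026,"ax":0.0,"ay":0.0,"az":0.0,"jaw":0.0},{"x":-0.002,"y":-0.002,"z":0.039,"ax":0.0,"ay":0.0,"az":0.0,"jaw":0.0},{"x":-0.002,"y":-0.004,"z":0.052,"ax":0.0,"ay":0.0,"az":0.0,"jaw":0.0},{"x":-0.002,"y":-0.004,"z":0.065,"ax":0.0,"ay":0.0,"az":0.0,"jaw":0.0}]'
python3 - <<'E'
from h import *
here()
im=cams.camera("scene"); cv2.imwrite("pics/scene3.png",cv2.resize(im[60:220,235:435,::-1],None,fx=3,fy=3))
E
```

```text
time_s: 3.05
ee_pos: [0.509, 0.1906, 0.1025]
eef_rot: [-1.22, -1.189, 1.189]
force: [0.2, -0.1, 0.6]
finger_gap: 0.0005
clamp-frame tcp [-0.0528  0.0006  0.1025] F [ 0.22 -0.1   0.56] t 3.05 gap 0.0005181693306876218
```

View pics/scene3.png

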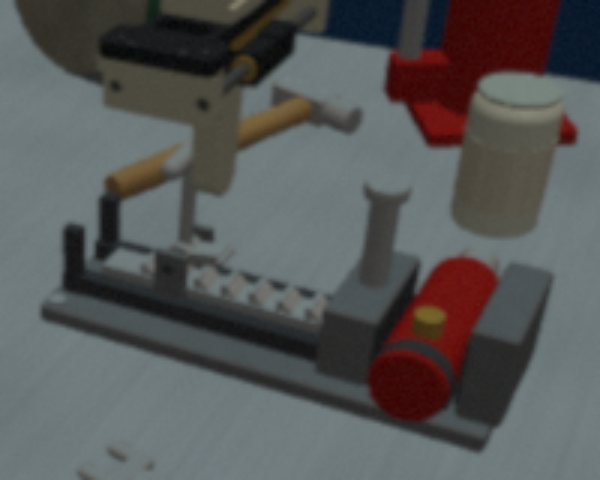

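The pawl is now upright (T at (188,160) in the crop, against the fingers). I'll carry it on past upright.

```bash
python3 -m crank '[{"x":0.0,"y":0.0,"z":0.013,"ax":0.0,"ay":0.0,"az":0.0,"jaw":0.0},{"x":0.0,"y":0.0,"z":0.026,"ax":0.0,"ay":0.0,"az":0.0,"jaw":0.0},{"x":0.0,"y":0.0,"z":0.039,"ax":0.0,"ay":0.0,"az":0.0,"jaw":0.0},{"x":0.0,"y":0.0,"z":0.05,"ax":0.0,"ay":0.0,"az":0.0,"jaw":0.0},{"x":0.0,"y":0.0,"z":0.05,"ax":0.0,"ay":0.0,"az":0.0,"jaw":0.0},{"x":0.0,"y":0.0,"z":0.05,"ax":0.0,"ay":0.0,"az":0.0,"jaw":0.0}]'
python3 - <<'E'
from h import *
here()
im=cams.camera("scene"); cv2.imwrite("pics/scene4.png",cv2.resize(im[60:220,235:435,::-1],None,fx=3,fy=3))
E
```

```text
time_s: 3.7
ee_pos: [0.4568, 0.192, 0.1023]
eef_rot: [-1.218, -1.189, 1.191]
force: [0.0, 1.3, 0.7]
finger_gap: 0.0003
clamp-frame tcp [-0.105   0.0004  0.1023] F [0.03 1.34 0.7 ] t 3.7 gap 0.00033409392048503383
```

View pics/scene4.png

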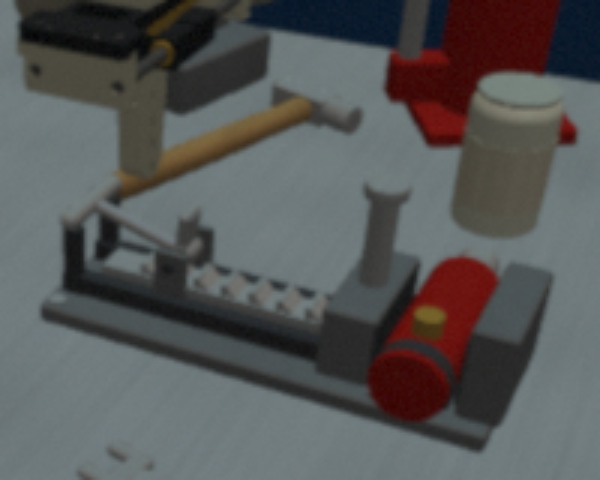

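The T lies back on the rests at (68,218)–(115,180) in the crop. Next: lift, pass over the post, and come down on its far side.

```bash
python3 -m crank '[{"x":0.0,"y":-0.045,"z":0.0,"ax":0.0,"ay":0.0,"az":0.0,"jaw":0.0},{"x":0.0,"y":-0.085,"z":-0.02,"ax":0.0,"ay":0.0,"az":0.0,"jaw":0.0},{"x":0.0,"y":-0.085,"z":-0.065,"ax":0.0,"ay":0.0,"az":0.0,"jaw":0.0},{"x":0.0,"y":-0.085,"z":-0.11,"ax":0.0,"ay":0.0,"az":0.0,"jaw":0.0},{"x":0.0,"y":-0.085,"z":-0.155,"ax":0.0,"ay":0.0,"az":0.0,"jaw":0.0},{"x":0.0,"y":-0.085,"z":-0.205,"ax":0.0,"ay":0.0,"az":0.0,"jaw":0.0},{"x":0.0,"y":-0.085,"z":-0.205,"ax":0.0,"ay":0.0,"az":0.0,"jaw":0.0}]'
python3 - <<'E'
from h import *
here(); delta(.1,0,.088)
im=cams.camera("scene"); cv2.imwrite("pics/scene5.png",cv2.resize(im[60:220,235:435,::-1],None,fx=3,fy=3))
E
```

```text
time_s: 4.45
ee_pos: [0.6688, 0.1848, 0.186]
eef_rot: [-1.223, -1.188, 1.186]
force: [-0.3, -1.2, -1.3]
finger_gap: -0.0001
clamp-frame tcp [ 0.1071 -0.0002  0.186 ] F [-0.27 -1.25 -1.3 ] t 4.45 gap -8.557625086591622e-05
shift [0.0001 0.0979 0.0071] turn [0.001  0.0019 0.0006]
```

View pics/scene5.png

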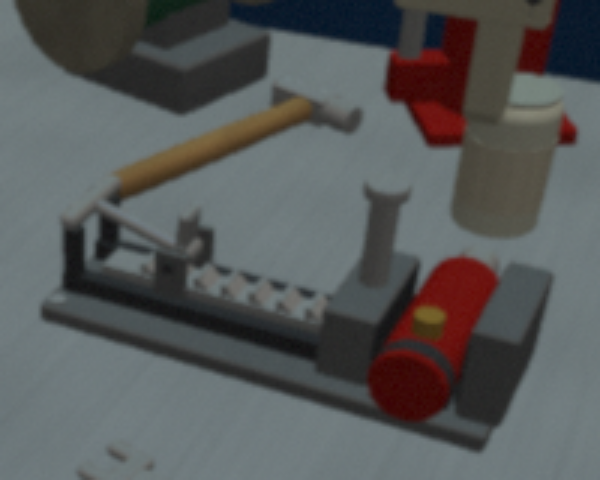

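```bash
python3 -m crank '[{"x":0.0,"y":0.04,"z":0.005,"ax":0.0,"ay":0.0,"az":0.0,"jaw":0.0},{"x":0.0,"y":0.08,"z":0.007,"ax":0.0,"ay":0.0,"az":0.0,"jaw":0.0},{"x":0.0,"y":0.093,"z":0.007,"ax":0.0,"ay":0.0,"az":0.0,"jaw":0.0},{"x":0.0,"y":0.093,"z":0.007,"ax":0.0,"ay":0.0,"az":0.0,"jaw":0.0}]'
python3 - <<'E'
from h import *
here(); delta(.03,0,.092)
im=cams.camera("scene"); cv2.imwrite("pics/scene6.png",cv2.resize(im[60:220,235:435,::-1],None,fx=3,fy=3))
E
```

```text
time_s: 4.9
ee_pos: [0.6566, 0.1853, 0.091]
eef_rot: [-1.219, -1.184, 1.192]
force: [-0.8, -0.3, 0.2]
finger_gap: 0.0003
clamp-frame tcp [0.0948 0.     0.091 ] F [-0.77 -0.25  0.17] t 4.9 gap 0.0002883524861489791
shift [ 0.0002 -0.0007  0.0648] turn [-0.006   0.0034 -0.0009]
```

View pics/scene6.png

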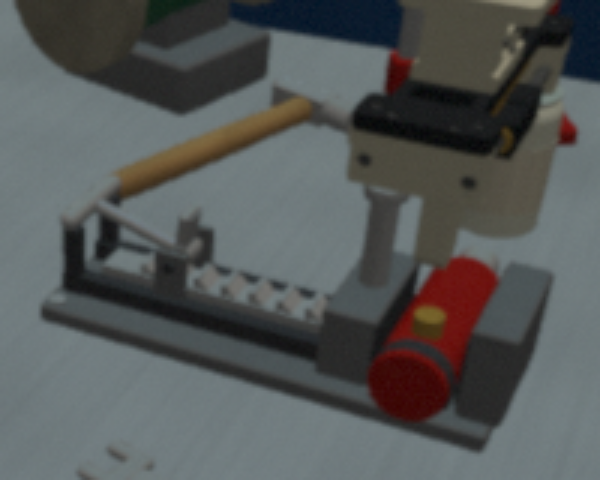

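Fingers are down on the far side of the post (tip (432,262)) with no contact. Now I'll draw the jaw toward -x.

```bash
python3 -m crank '[{"x":0.0,"y":0.0,"z":0.008,"ax":0.0,"ay":0.0,"az":0.0,"jaw":0.0},{"x":0.0,"y":0.0,"z":0.016,"ax":0.0,"ay":0.0,"az":0.0,"jaw":0.0},{"x":0.0,"y":0.0,"z":0.024,"ax":0.0,"ay":0.0,"az":0.0,"jaw":0.0},{"x":0.0,"y":0.0,"z":0.032,"ax":0.0,"ay":0.0,"az":0.0,"jaw":0.0},{"x":0.0,"y":0.0,"z":0.04,"ax":0.0,"ay":0.0,"az":0.0,"jaw":0.0},{"x":0.0,"y":0.0,"z":0.045,"ax":0.0,"ay":0.0,"az":0.0,"jaw":0.0}]'
python3 - <<'E'
from h import *
here()
im=cams.camera("scene"); cv2.imwrite("pics/scene7.png",cv2.resize(im[60:220,235:435,::-1],None,fx=3,fy=3))
E
```

```text
time_s: 5.55
ee_pos: [0.6123, 0.1873, 0.0935]
eef_rot: [-1.22, -1.187, 1.189]
force: [3.4, 0.6, 3.0]
finger_gap: 0.0005
clamp-frame tcp [0.0505 0.0006 0.0935] F [3.42 0.6  2.95] t 5.55 gap 0.00046814456243878135
```

View pics/scene7.png

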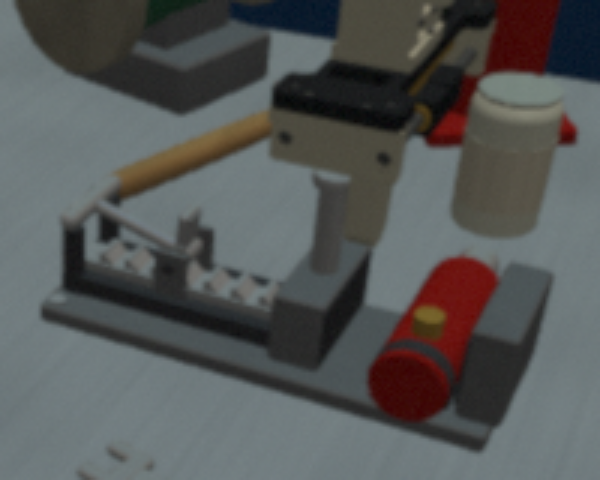

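```bash
python3 -m crank '[{"x":0.0,"y":0.0,"z":0.006,"ax":0.0,"ay":0.0,"az":0.0,"jaw":0.0},{"x":0.0,"y":0.0,"z":0.012,"ax":0.0,"ay":0.0,"az":0.0,"jaw":0.0},{"x":0.0,"y":0.0,"z":0.016,"ax":0.0,"ay":0.0,"az":0.0,"jaw":0.0},{"x":0.0,"y":0.0,"z":0.018,"ax":0.0,"ay":0.0,"az":0.0,"jaw":0.0}]'
python3 - <<'E'
from h import *
here()
sp=cams.camera_params("scene")
im=cams.camera("scene"); cv2.imwrite("pics/scene8.png",cv2.resize(im[60:220,235:435,::-1],None,fx=4,fy=4))
for j in (0.002,.045,.05,.055,.06):
  print(j,"cap/jaw corner crop px",((proj(toW([[.0625-j,0,.135],[.0625-j+.0175,-.045,.066],[.0625-j-.0175,-.045,.066]],C),sp)-[235,60])*4).round(0).tolist())
E
```

```text
time_s: 6.0
ee_pos: [0.5927, 0.1877, 0.0931]
eef_rot: [-1.219, -1.186, 1.191]
force: [3.1, -0.3, 0.6]
finger_gap: 0.0005
clamp-frame tcp [0.0309 0.0003 0.0931] F [ 3.11 -0.33  0.57] t 6.0 gap 0.0005476896460703521
0.002 cap/jaw corner crop px [[517.0, 246.0], [501.0, 433.0], [427.0, 413.0]]
0.045 cap/jaw corner crop px [[425.0, 225.0], [410.0, 408.0], [339.0, 389.0]]
0.05 cap/jaw corner crop px [[415.0, 223.0], [400.0, 405.0], [330.0, 386.0]]
0.055 cap/jaw corner crop px [[405.0, 220.0], [390.0, 403.0], [320.0, 383.0]]
0.06 cap/jaw corner crop px [[395.0, 218.0], [379.0, 400.0], [310.0, 381.0]]
```

View pics/scene8.png

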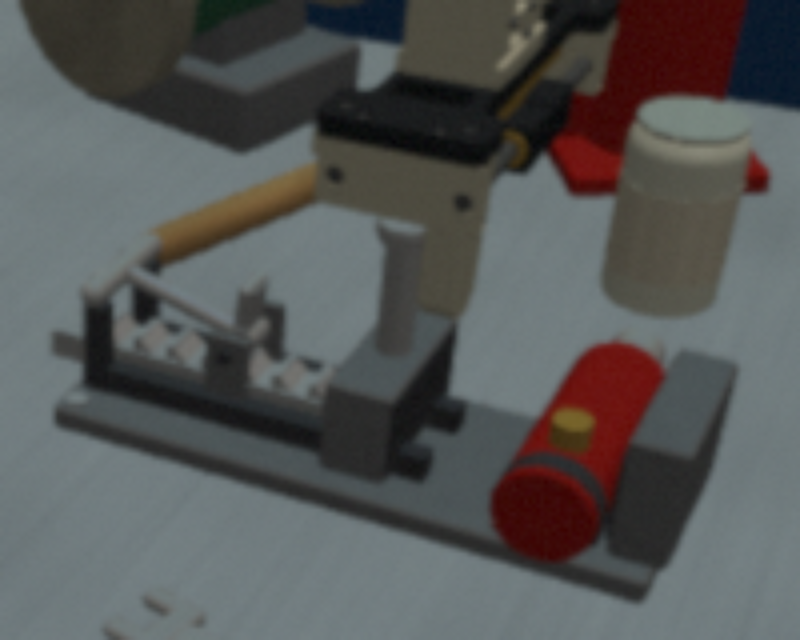

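The cap at about (402,225) and block corners at (392,403) and (322,388) put the jaw near 0.053–0.055, still at sliding friction force. I'll push a few mm more to reach the stop.

```bash
python3 -m crank '[{"x":0.0,"y":0.0,"z":0.002,"ax":0.0,"ay":0.0,"az":0.0,"jaw":0.0},{"x":0.0,"y":0.0,"z":0.004,"ax":0.0,"ay":0.0,"az":0.0,"jaw":0.0},{"x":0.0,"y":0.0,"z":0.004,"ax":0.0,"ay":0.0,"az":0.0,"jaw":0.0}]'
```

```text
time_s: 6.35
ee_pos: [0.5882, 0.1878, 0.0931]
eef_rot: [-1.218, -1.185, 1.192]
force: [2.2, 0.4, 1.3]
finger_gap: 0.0007
```

```bash
python3 -m crank '[{"x":0.0,"y":0.0,"z":0.002,"ax":0.0,"ay":0.0,"az":0.0,"jaw":0.0},{"x":0.0,"y":0.0,"z":0.002,"ax":0.0,"ay":0.0,"az":0.0,"jaw":0.0}]'
python3 - <<'E'
from h import *
here()
im=cams.camera("scene"); cv2.imwrite("pics/scene9.png",cv2.resize(im[60:220,235:435,::-1],None,fx=4,fy=4))
E
```

```text
time_s: 6.55
ee_pos: [0.5869, 0.1878, 0.0932]
eef_rot: [-1.219, -1.186, 1.19]
force: [4.7, -0.9, -0.7]
finger_gap: 0.0006
clamp-frame tcp [0.0251 0.0003 0.0932] F [ 4.69 -0.89 -0.65] t 6.55 gap 0.0005632077756175466
```

View pics/scene9.png

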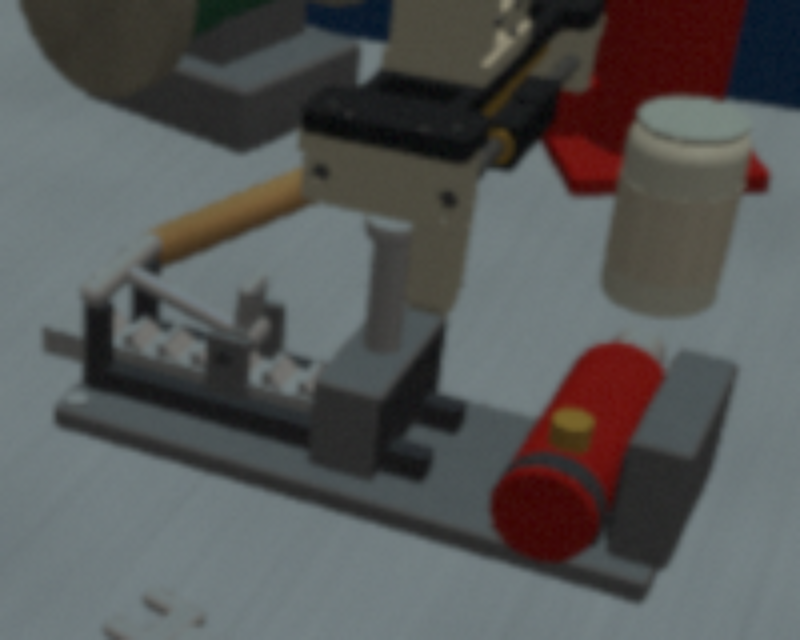

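The block corners now sit at (380,401) and (310,383), so the jaw is about 0.059–0.060, and the force is starting to rise at the stop. Now I'll back off and lift away.

```bash
python3 -m crank '[{"x":0.0,"y":0.0,"z":-0.015,"ax":0.0,"ay":0.0,"az":0.0,"jaw":0.0},{"x":0.0,"y":0.0,"z":-0.03,"ax":0.0,"ay":0.0,"az":0.0,"jaw":0.0},{"x":0.0,"y":-0.045,"z":-0.03,"ax":0.0,"ay":0.0,"az":0.0,"jaw":0.0},{"x":0.0,"y":-0.09,"z":-0.03,"ax":0.0,"ay":0.0,"az":0.0,"jaw":0.0},{"x":0.0,"y":-0.13,"z":-0.03,"ax":0.0,"ay":0.0,"az":0.0,"jaw":0.0},{"x":0.0,"y":-0.13,"z":-0.03,"ax":0.0,"ay":0.0,"az":0.0,"jaw":0.0},{"x":0.0,"y":-0.13,"z":-0.03,"ax":0.0,"ay":0.0,"az":0.0,"jaw":0.0}]'
python3 - <<'E'
from h import *
here()
im=cams.camera("scene"); cv2.imwrite("pics/scene10.png",cv2.resize(im[:,:,::-1],None,fx=1.5,fy=1.5))
E
```

```text
time_s: 7.3
ee_pos: [0.6167, 0.1869, 0.2235]
eef_rot: [-1.219, -1.186, 1.19]
force: [-0.3, -0.5, -0.6]
finger_gap: 0.0001
clamp-frame tcp [0.0549 0.0004 0.2235] F [-0.28 -0.45 -0.59] t 7.3 gap 9.551700959163151e-05
```

View pics/scene10.png

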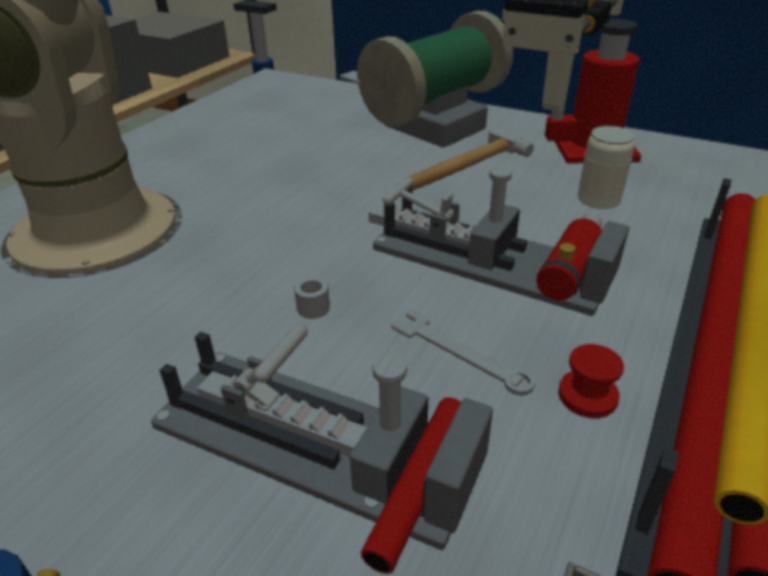

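The picture shows the far clamp's pawl lying on its rests at (400,192) and its jaw drawn back at (495,235). The near clamp's pawl is still leaning toward the jaws, locked, at (280,350), and the gripper is clear.

```bash
python3 -c "
from cell import env
print(env.finish_job())"
```

```text
the job is handed in; nothing more can be done
None
```

The clamp with the fat ram is open. I pushed its T-handle over with the shut fingers until the pawl lay on its rests. Then I pushed the post back to the open stop, lifted clear and handed in at about 7.3 s.

**Last checks:**
- **Pawl:** it lies back on its rests in the final picture.
- **Jaw:** it is at about 59–60 mm of 60, judged from the image. Force stayed near the 3 N sliding friction, and the last reading was 4.7 N near the stop.
- **Other clamp:** its pawl is still locked.
- **Robot:** the gripper is about 90 mm above the post, with wrist force near zero.

No check failed or disagreed. My first move command was refused because it left out some keys; nothing moved, and I sent full rows from then on. I had no direct joint readings, so the pawl and jaw values come from the pictures.

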